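Tip a blued cover face down on to the lapping plate

ROBOT

A 6-joint arm with a two-finger parallel gripper is mounted at the origin on a cart in front of the work surface, level with it; the furniture and walls round the work are solid. World frame = base frame: x ahead of the robot, y to its left, z up, the work surface at z = 0. Lengths are in m, angles in rad, forces in N, time in s.
With the tool pointing down it reaches from about 0.35 to 0.85 m from the base axis. Payload 8.1 kg.
Tool frame: the origin (TCP) lies between the finger pads; the fingertips stand 11 mm ahead of it and the grasp point (between the pads) lies 8 mm behind it (tips_ahead is the z of the fingertips in the tool frame, in m); z points along the fingers, y is the line along which they close (so a half turn about z gives the same grasp; the last joint's range is limited). The gripper opens to 93 mm and grips with 3 to 60 N. Pads are 15 mm wide; open, the fingers measure 128 mm over their backs; the gripper's body (75 mm by 188 mm) begins 65 mm behind the grasp point.
Start: joints at [-1.244, 0.13, 1.488, -0, 1.523, -0.085], TCP at [0.24, -0.55, 0.205] pointing down, gripper open.
Joint ranges: [-2.96, 2.96], [-0.89, 2.26], [0.02, 2.5], [-1.34, 4.48], [0, 2.73], [-2.66, 2.66]. Speed limits (rad/s): [2.39, 2.39, 2.79, 3.14, 3.14, 3.14].

INTERFACE

Orientations are given as a rotation vector (axis times angle).
In Python, from plant import read_state, read_camera, close_job, tips_ahead gives the robot as it stands. The module is installed in compiled form; this text tells all that it offers.
- The arm moves only by the tool move_arm, never from a script. Its argument "plan" is a list of rows, each a list of 7 numbers: the turn, a rotation vector about the tool's x, y, z in units of 6 degrees (1.0 is 6 degrees), then the shift along the tool's x, y, z in units of 25 mm (1.0 is 25 mm), then the finger opening in mm, from 0 to 93. A call has exactly 10 rows; each row shifts and turns the commanded pose from where the row before left it, along the tool's axes as they then stand; what a row does not reach is not made up. A row lasts 1/10 s, in which the tool goes at most 50 mm and 8.59 degrees, less where a joint would pass 70% of its speed; a pose out of reach is approached as far as the arm can. A call is refused whole if a number of a shift passes 1 or a number of a turn 1, either way. A call with a gripper value outside its range is refused whole. The fingers move at their own pace and stop on an object; "force" is the grip in N (left out, the last holds). Time passes only in rows, so rows that do not move let the fingers close, or fill a call up. It gives the time, the measured TCP pose, the force, the opening and the grip force at its end, in the units of the state.
- read_state(): the state, without advancing time (a new reading comes with each control period).
- read_camera(name): name is "scene" or "top"; returns a dict with "frame" (384x512x3 uint8, red, green, blue), "z_map" (384x512 float32, m along the optical axis (not along the pixel's ray), 0 where there is no reading), "fx", "fy", "cx", "cy" (pixels), "distortion" ([k1, k2, p1, p2, k3] as OpenCV has them; the pictures are not rectified), "rvec" (rotation vector, rad) and "tvec" (3), from world to camera coordinates, as OpenCV has them. Camera axes: x right, y down, z forward; pixel columns grow to the right and rows downward; lengths in m; the calibration is good to about 2 mm. A picture is of the moment at which its call begins.
- close_job(): hands the job in; it is judged then, once.
The state is a dict: "t": time; "q": joint angles; "dq": joint speeds; "joint_torque": joint torques, N m; "tool_pos": TCP position; "orientation": TCP orientation; "force": force on the tool from outside, world axes, zero at the start; "wrist_torque": the same for the moment, N m; "opening": finger opening in m; "gripper_force": force on a finger pad.
Only numpy, scipy, OpenCV 4.12 (cv2) and the standard library are available. Lean on these libraries where they do the work, as an engineer would, in place of code of your own. Each camera call takes 0.05 s, during which the arm holds its last target. There are 200 camera calls.

TASK

The small aluminium cover lies on the bench with its freshly blued face up; turn it over, blue face down, on to the dark lapping plate, to spot it. Only push it, with the fingertips: slide the cover flat across the bench up against the nearest long edge of the lapping plate, tip up its trailing side against that edge until it goes over, then push it on until it lies flat, wholly on the lapping plate and roughly square to it. Do not lift or carry the cover, do not touch the blue face with the fingers, leave the other things where they are, and finish with the robot clear.

Things in the scene. Friction and masses are not known exactly. Their poses are not given: they have to be found in the camera images.
- cover_center (a point): centre of the loose aluminium cover (0.16 kg), half-way through its 13 mm thickness. At the start: a flange 56 mm (x) by 90 mm (y) by 8 mm thick, blue on top, over a register 46 x 80 x 5 mm, so all round the flange overhangs by 5 mm, 5 mm above the bench. z points out of the blue face; x points towards the lapping plate at the start (within 20 degrees of the plate's x)
- cover_far_edge (a point): middle of the cover's lower far flange edge: 28 mm along the cover's x from its centre and 1.5 mm below that centre, so 5 mm above the bench at the start. This edge comes against the lapping plate and is the one on which the cover turns over
- blue_face: the blue film, 46 x 80 mm, on the cover's face, fixed to the cover; its frame is the cover's (origin under the centre of the register, z out of the blue face). Fingers must not touch it. The cover can be raised by a fingertip under the overhanging flange at its trailing side (-x), or by friction, pressing that side against the lapping plate's edge while moving up
- lapping_plate: dark ground steel plate with scribed lines, fixed to the bench, 110 mm (its x) by 160 mm (its y) by 10 mm high; origin under its centre, z up; its x axis points from the cover's side across the plate, mostly to the robot's left (+y), 63 to 98 degrees from the robot's x. Its near edge, the long one towards the cover, square and 10 mm high, is at x = -55 mm in its frame
- steel_beaker: open steel beaker, 70 mm across, 82 mm high; bystander at the right; origin under its centre
- dial_indicator: white dial indicator lying flat, 107 x 57 x 19 mm; bystander at the right; origin under its centre
- v_block: grey steel V-block, 42 x 45 x 35 mm; bystander to the right; origin under its centre
- bush: flanged bronze bush, 47 mm across, 32 mm high; bystander to the left; origin under its centre
- ring: steel seat ring lying flat, 54 mm across, 12 mm high; bystander at the back left; origin under its centre
- master: steel master ring lying flat, 76 mm across, 25 mm high; bystander to the left; origin under its centre
Not all that is in view belongs to the job. Of the things shaped like the part that bears cover_center, the aluminium one is meant.

How it is judged:
On the way, in this order (a step that is already met when the one before it is completed fails the run):
1. the cover, still flat, has been pushed up against the nearest long edge of the lapping plate (angle between cover_center's own z axis and vertical below 0.2 rad and x of cover_far_edge in the frame of lapping_plate between -0.065 and -0.045 m), for 0.05 s.
2. the cover stands tipped up on that edge (angle between cover_center's own z axis and vertical between 0.8 and 2.3 rad and x of cover_far_edge in the frame of lapping_plate between -0.085 and -0.03 m), for 0.05 s.
At the end, for the whole second after the job is handed in: the cover rests blue face down (within 0.1 rad) on the lapping plate, its centre 13 to 20 mm above the bench and within 29 mm along x and 37 mm along y of the lapping plate's centre, square to it within 0.2 rad, at rest (angle between cover_center's own z axis and vertical above 3.04 rad and height (world z) of cover_center between 0.013 and 0.02 m and x of cover_center in the frame of lapping_plate between -0.029 and 0.029 m and y of cover_center in the frame of lapping_plate between -0.037 and 0.037 m and angle between the x axis of cover_center and the x axis of lapping_plate, either way round below 0.2 rad and linear speed of blue_face below 0.01 m/s); the robot touches nothing.
It fails at once if the cover is lifted or carried: its centre rises above 55 mm, or its far edge (on which it turns) above 32 mm (height (world z) of cover_center above 0.055 m or height (world z) of cover_far_edge above 0.032 m).
It fails at once if the fingers touch the blue face (contact force between blue_face and the fingers above 0.2 N).
It fails at once if one of the things standing round is moved by more than 15 mm (distance of any of steel_beaker, dial_indicator, v_block, bush, ring, master from where it was at the start of the episode above 0.015 m).
It also fails if it takes over 45 s, if anything falls off the work surface, if the arm or the gripper's body presses on something with over 40 N, if the wrist force passes 120 N, or if a joint passes its speed limit or range.

## Working session

There is one attempt and no reset: what is moved stays moved. The work goes in short steps, Python scripts to look and compute and a tool call to move; the robot and the scene stay as the last step left them, time stands still between calls to the robot, and variables do not carry over. Pictures are saved under pics/ and viewed, at most 10 in all, crops included, and the job is handed in when it is done.

Besides the shell and the picture viewer there is one more tool, called after ">>>" as a command line: name --pt "numbers of a row" for each row, then --argument value for the rest. move_arm: Moves the arm, as the interface text tells. Its arguments: {"type":"object","properties":{"plan":{"type":"array","items":{"type":"array","items":{"type":"number"}}},"force":{"type":"number"}},"required":["plan"]}

```bash
mkdir -p pics; cat > h.py <<'E'
import numpy as np, cv2
from plant import read_state, read_camera, close_job, tips_ahead
def cam(n):
    c=read_camera(n); c['K']=np.array([[c['fx'],0,c['cx']],[0,c['fy'],c['cy']],[0,0,1.]]); c['R']=cv2.Rodrigues(np.array(c['rvec'],float))[0]
    c['D']=np.array(c['distortion'],float); c['t']=np.array(c['tvec'],float).ravel(); return c
def world(c):
    h,w=c['z_map'].shape; u,v=np.meshgrid(np.arange(w),np.arange(h))
    p=cv2.undistortPoints(np.stack([u,v],-1).reshape(-1,1,2).astype(float),c['K'],c['D']).reshape(h,w,2)
    P=np.dstack([p,np.ones((h,w))])*c['z_map'][...,None]
    return (P-c['t'])@c['R']
def save(c,n): cv2.imwrite('pics/'+n+'.png',c['frame'][...,::-1])
E
python3 - <<'E'
from h import *
for n in('scene','top'):
    c=cam(n); cv2.imwrite(f'pics/{n}0.png',cv2.resize(c['frame'][...,::-1],(800,600)));print(n,-c['R'].T@c['t'],c['fx'],(c['z_map']==0).mean())
s=read_state();print(s,tips_ahead)
E
```

```text
scene [-0.35007216  0.51072178  0.74603167] 456.38578071671355 0.06905110677083333
top [ 0.41898946 -0.10006487  1.13204911] 383.53889446986915 0.0038503011067708335
{'t': 0.1, 'q': array([-1.24438364e+00,  1.31069616e-01,  1.48916530e+00, -3.89013512e-05,
        1.52300543e+00, -8.54117154e-02]), 'dq': array([ 0.0006842 , -0.00155707, -0.00100813,  0.00075869, -0.00018716,
        0.00145575]), 'joint_torque': array([ 1.69439474e-03, -5.61338139e+01, -4.93096375e+01,  7.70359416e-02,
        2.90545385e-02, -2.17480817e-05]), 'tool_pos': array([ 0.23999648, -0.54932511,  0.20380473]), 'orientation': array([-3.07362890e+00, -6.41999993e-01,  3.71521200e-04]), 'force': array([-0.61765453, -0.25616109,  0.1160032 ]), 'wrist_torque': array([-0.00964023, -0.0074115 ,  0.00196923]), 'gripper_force': 0.0, 'opening': 0.09286749953955489} 0.011
```

View pics/top0.png

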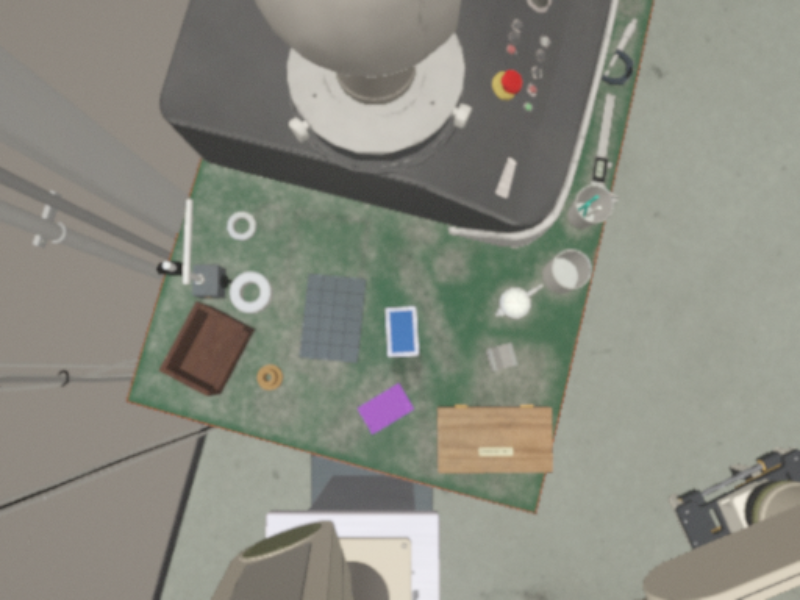

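View pics/scene0.png

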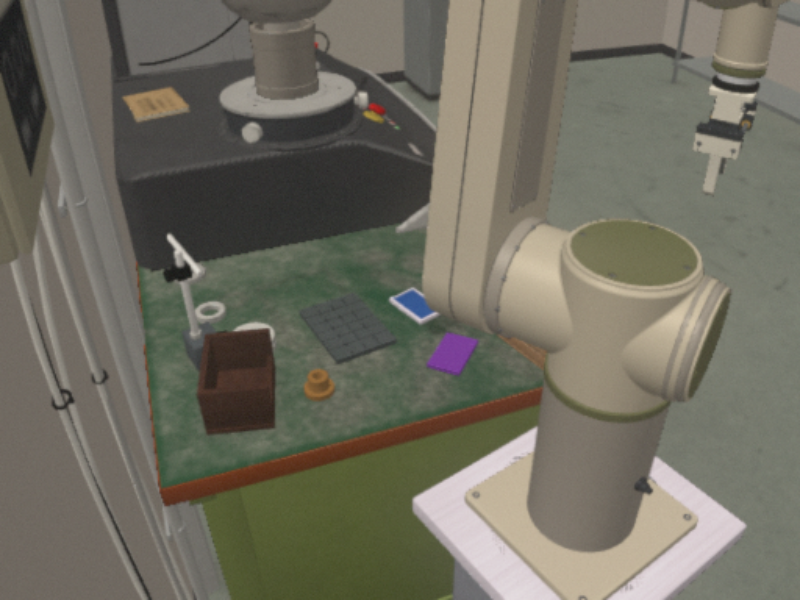

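The top view shows the blue cover at (402,332), the dark plate at (333,318) and a purple decoy at (385,408), in 800x600 pixels. Image up is +x and left is +y. The space around the cover is free.

```bash
cat >> h.py <<'E'
def onplane(c,px,z):
    p=cv2.undistortPoints(np.array(px,float).reshape(-1,1,2),c['K'],c['D']).reshape(-1,2)
    d=np.c_[p,np.ones(len(p))]@c['R']; o=-c['R'].T@c['t']
    return o+d*((z-o[2])/d[:,2])[:,None]
def rect(c,m,z):
    m=cv2.morphologyEx(m.astype(np.uint8),cv2.MORPH_OPEN,np.ones((3,3)))
    n,l,s,ce=cv2.connectedComponentsWithStats(m); i=1+np.argmax(s[1:,4])
    v,u=np.nonzero(l==i); w=onplane(c,np.c_[u,v],z)[:,:2].astype(np.float32)
    return cv2.minAreaRect(w*1000), w.mean(0), len(u)
E
python3 - <<'E'
from h import *
for n in('top','scene'):
    c=cam(n); hsv=cv2.cvtColor(c['frame'],cv2.COLOR_RGB2HSV).astype(int); W=world(c)
    roi=(W[...,0]>.25)&(W[...,0]<.65)&(W[...,1]>-.2)&(W[...,1]<.12)
    b=(hsv[...,0]>100)&(hsv[...,0]<125)&(hsv[...,1]>110)&roi
    print(n,'blue',rect(c,b,.013))
    dk=(hsv[...,1]<75)&(hsv[...,2]<120)&roi
    print('plate',rect(c,dk,.010))
    wt=(((hsv[...,1]<60)&(hsv[...,2]>140))|b)&roi
    print('cover',rect(c,wt,.013))
    # depth check
    pl=roi&(abs(W[...,1]+.0)<.03)&(abs(W[...,0]-.45)<.04)
    print(np.median(W[...,2][b]),np.median(W[...,2][dk]),np.median(W[...,2][roi]))
E
```

```text
top blue (((486.1483154296875, -90.7696533203125), (70.21649932861328, 38.01692199707031), 0.028164073824882507), array([ 0.48656014, -0.09136675], dtype=float32), 317)
plate (((427.0132141113281, -101.09149169921875), (53.51323699951172, 83.05248260498047), 57.21965408325195), array([ 0.4220835 , -0.10299286], dtype=float32), 264)
cover (((486.9026794433594, -91.7804946899414), (96.80628967285156, 62.90170669555664), 2.622278928756714), array([ 0.48673543, -0.0917413 ], dtype=float32), 644)
0.013199827525401005 0.0017350366085509127 0.0012601261527069665
scene blue (((486.1029052734375, -90.98388671875), (72.90728759765625, 38.93852233886719), 3.664447069168091), array([ 0.48807043, -0.08907086], dtype=float32), 186)
plate (((439.77392578125, -30.165695190429688), (314.6695556640625, 396.60516357421875), 89.41706085205078), array([0.4218226 , 0.00572853], dtype=float32), 8235)
cover (((486.29058837890625, -83.57637786865234), (86.54840850830078, 52.20464324951172), 1.0010627508163452), array([ 0.48728147, -0.0821173 ], dtype=float32), 259)
0.012791661755030548 -0.00015484756795941068 -0.0015355492831248304
```

```bash
python3 - <<'E'
from h import *
for n in('top','scene'):
    c=cam(n); W=world(c); lab=cv2.cvtColor(cv2.GaussianBlur(c['frame'],(3,3),0),cv2.COLOR_RGB2LAB).astype(int)
    roi=(W[...,0]>.25)&(W[...,0]<.7)&(W[...,1]>-.055)&(W[...,1]<.12)
    z=cv2.medianBlur(W[...,2].astype(np.float32),5)
    print(n,'plate depth',rect(c,roi&(z>.006)&(z<.03),.010))
    dk=(lab[...,1]>121)&(lab[...,0]<120)&(lab[...,2]<130)&roi
    dk=cv2.morphologyEx(dk.astype(np.uint8),cv2.MORPH_CLOSE,np.ones((3,3)))
    print('plate col',rect(c,dk,.010))
    roi=(W[...,0]>.41)&(W[...,0]<.56)&(W[...,1]>-.15)&(W[...,1]<-.04)
    a=rect(c,roi&(lab[...,0]>150)|roi&(lab[...,2]<105),.013); print('cover',a)
    cc=np.median(lab[250:260,:],axis=0)
E
```

```text
top plate depth (((511.69146728515625, 37.276390075683594), (110.28514099121094, 159.8059539794922), 84.59144592285156), array([0.5108011 , 0.03709039], dtype=float32), 1997)Traceback (most recent call last):
  File "<stdin>", line 9, in <module>
  File "h.py", line 18, in rect
    n,l,s,ce=cv2.connectedComponentsWithStats(m); i=1+np.argmax(s[1:,4])
                                                      ~~~~~~~~~^^^^^^^^^
    return _wrapfunc(a, 'argmax', axis=axis, out=out, **kwds)
    return bound(*args, **kwds)
ValueError: attempt to get argmax of an empty sequence
```

Top depth gives the plate centre at (0.511, 0.037) with its x axis at 84.6°. The cover is at (0.487, -0.091) with its x axis at about 93°, so it sits near plate x -0.13, y +0.012. First I turn the tool square to the plate.

>>> move_arm --pt "0 0 -1 0 0 0 40" --pt "0 0 -1 0 0 0 40" --pt "0 0 -1 0 0 0 40" --pt "0 0 -1 0 0 0 40" --pt "0 0 -1 0 0 0 40" --pt "0 0 -1 0 0 0 40" --pt "0 0 -1 0 0 0 40" --pt "0 0 -1 0 0 0 40" --pt "0 0 -1 0 0 0 40" --pt "0 0 -1 0 0 0 40" --force 30

```text
t: 1.25
tool_pos: [0.2401, -0.5497, 0.2045]
orientation: [-2.337, -2.099, -0.0]
force: [0.0, -0.5, -0.0]
opening: 0.0401
gripper_force: 0.0
```

```bash
cat >> h.py <<'E'
A=np.deg2rad(84.6); O=np.array([.5115,.0372,0]); ex=np.array([np.cos(A),np.sin(A),0]); ey=np.array([-np.sin(A),np.cos(A),0])
def pose():
    s=read_state(); R=cv2.Rodrigues(s['orientation'])[0]; return s,s['tool_pos'],R
def tip():
    s,p,R=pose(); t=p+R[:,2]*tips_ahead; f=t+R[:,0]*.0075; d=f-O
    print('t %.2f front corner plate x %.1f y %.1f z %.1f mm; rear z %.1f; xang %.2f tilt %.2f; F plate %.1f %.1f %.1f op %.1f'%(s['t'],d@ex*1e3,d@ey*1e3,f[2]*1e3,(t-R[:,0]*.0075)[2]*1e3,np.degrees(np.arctan2(R[1,0],R[0,0])),np.degrees(np.arctan2(R[:,2]@ex,-R[2,2])),s['force']@ex,s['force']@ey,s['force'][2],s['opening']*1e3))
def need(px,py,z,tilt):  # front-corner target in plate mm, tilt deg -> tool-frame turn and shift units (from current pose)
    s,p,R=pose(); a=np.deg2rad(tilt)
    Z=-np.array([0,0,1])*np.cos(a)+ex*np.sin(a); X=ex*np.cos(a)+np.array([0,0,1])*np.sin(a); T=np.c_[X,np.cross(Z,X),Z]
    tgt=O+(ex*px+ey*py)/1e3+np.array([0,0,z/1e3])-Z*tips_ahead-X*.0075
    print('turn',np.round(cv2.Rodrigues(R.T@T)[0].ravel()/np.deg2rad(6),2),'shift(cur axes)',np.round(R.T@(tgt-p)/.025,2),'shift(target axes)',np.round(T.T@(tgt-p)/.025,2))
E
python3 -c "
from h import *
tip();need(-175,12,60,10)"
```

```text
t 1.25 front corner plate x -602.4 y 214.8 z 193.5 mm; rear z 193.5; xang 83.84 tilt 0.02; F plate -0.4 -0.1 -0.0 op 40.1
turn [ 0.01  1.66 -0.13] shift(cur axes) [17.13  7.89  5.4 ] shift(target axes) [15.83  8.12  8.27]
```

>>> move_arm --pt "0 0 -0.13 1 0.46 0.2 40" --pt "0 0 0 1 0.46 0.2 40" --pt "0 0 0 1 0.46 0.2 40" --pt "0 0 0 1 0.46 0.2 40" --pt "0 0 0 1 0.46 0.2 40" --pt "0 0 0 1 0.46 0.2 40" --pt "0 0 0 1 0.46 0.2 40" --pt "0 0 0 1 0.46 0.2 40" --pt "0 0 0 1 0.46 0.2 40" --pt "0 0 0 1 0.46 0.2 40"

```text
t: 2.25
tool_pos: [0.3799, -0.3115, 0.1545]
orientation: [2.328, 2.11, 0.0]
force: [1.2, -0.4, 0.4]
opening: 0.0397
gripper_force: 0.0
```

>>> move_arm --pt "0 0 0 1 0.46 0.4 40" --pt "0 0 0 1 0.46 0.4 40" --pt "0 0 0 1 0.46 0.4 40" --pt "0 0 0 1 0.46 0.4 40" --pt "0 0 0 1 0.46 0.4 40" --pt "0 0 0 1 0.46 0.4 40" --pt "0 0 0 1 0.46 0.4 40" --pt "0 0.83 0 0 0 0 40" --pt "0 0.83 0 0 0 0 40" --pt "0 0 0 0 0 0 40"

```text
t: 3.25
tool_pos: [0.4765, -0.1471, 0.0844]
orientation: [-2.237, -2.024, -0.197]
force: [-0.7, -0.1, -0.3]
opening: 0.04
gripper_force: 0.0
```

```bash
python3 -c "
from h import *
tip();need(-175,12,4,10)
c=cam('top');W=world(c)
cv2.imwrite('pics/a.png',cv2.resize(c['frame'][150:280,160:360,::-1],(800,520),interpolation=cv2.INTER_CUBIC))"
```

```text
t 3.25 front corner plate x -177.5 y 17.4 z 74.8 mm; rear z 72.2; xang 84.29 tilt 10.07; F plate -0.1 0.7 -0.3 op 40.0
turn [ 0.   -0.01 -0.05] shift(cur axes) [-0.4   0.22  2.81] shift(target axes) [-0.39  0.22  2.81]
```

View pics/a.png

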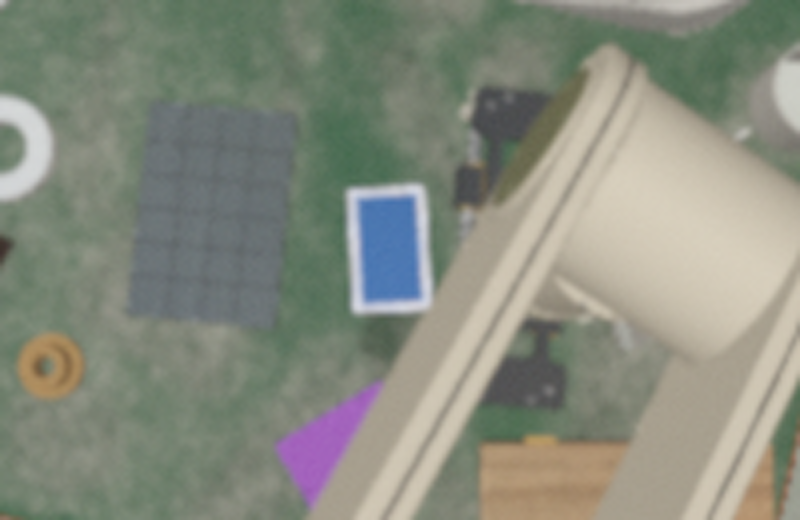

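Close view confirms it: cover at (390,250), plate right edge at x≈285, and the fingers behind the cover at (465,200). Next I lower the fingers and slide the cover.

>>> move_arm --pt "0 0 0 0 0.22 0.35 40" --pt "0 0 0 -0.05 0 0.35 40" --pt "0 0 0 -0.05 0 0.35 40" --pt "0 0 0 -0.05 0 0.35 40" --pt "0 0 0 -0.05 0 0.35 40" --pt "0 0 0 -0.05 0 0.35 40" --pt "0 0 0 -0.05 0 0.35 40" --pt "0 0 0 -0.1 0 0.35 40" --pt "0 0 0 0 0 0 40" --pt "0 0 0 0 0 0 40"

```text
t: 4.3
tool_pos: [0.4823, -0.1445, 0.0139]
orientation: [-2.236, -2.027, -0.195]
force: [0.0, -0.3, 0.7]
opening: 0.0395
gripper_force: 0.0
```

```bash
python3 -c "
from h import *
tip();need(-113,12,4,10)"
```

```text
t 4.30 front corner plate x -174.4 y 12.0 z 4.3 mm; rear z 1.7; xang 84.36 tilt 9.97; F plate -0.3 -0.1 0.7 op 39.5
turn [ 0.    0.   -0.04] shift(cur axes) [ 2.42 -0.01  0.44] shift(target axes) [2.42 0.   0.44]
```

>>> move_arm --pt "0 0 0 0.24 0 0.043 40" --pt "0 0 0 0.24 0 0.043 40" --pt "0 0 0 0.24 0 0.043 40" --pt "0 0 0 0.24 0 0.043 40" --pt "0 0 0 0.24 0 0.043 40" --pt "0 0 0 0.24 0 0.043 40" --pt "0 0 0 0.24 0 0.043 40" --pt "0 0 0 0.24 0 0.043 40" --pt "0 0 0 0.24 0 0.043 40" --pt "0 0 0 0.24 0 0.043 40"

```text
t: 5.3
tool_pos: [0.4884, -0.0834, 0.0138]
orientation: [-2.237, -2.027, -0.195]
force: [0.2, -0.0, -0.1]
opening: 0.0399
gripper_force: 0.0
```

```bash
python3 -c "
from h import *
tip()
c=cam('top');print(c['frame'].shape)
cv2.imwrite('pics/b.png',cv2.resize(c['frame'][150:280,160:360,::-1],(800,520),interpolation=cv2.INTER_CUBIC))"
```

```text
t 5.30 front corner plate x -112.9 y 11.6 z 4.3 mm; rear z 1.7; xang 84.37 tilt 9.96; F plate 0.0 -0.2 -0.1 op 39.9
(384, 512, 3)
```

View pics/b.png

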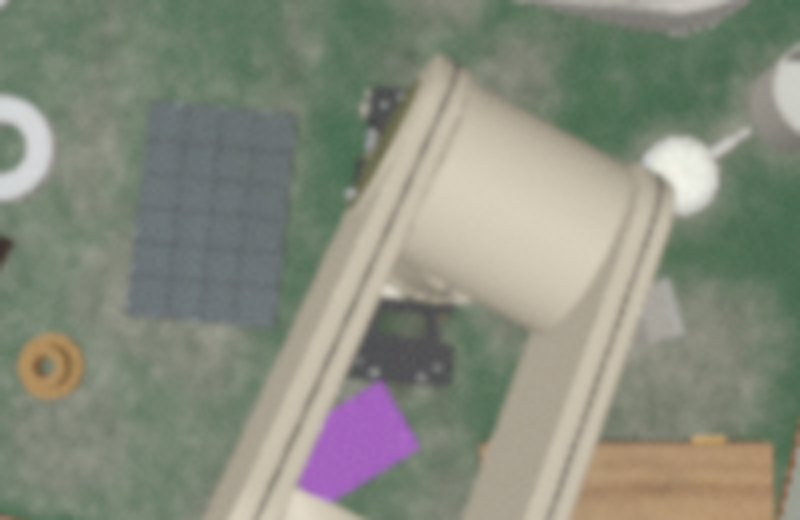

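The arm now hides the cover from above, and the decoy at (360,440) has not moved. I'll feel for contact with the plate by force.

>>> move_arm --pt "0 0 0 0.04 0 0.007 40" --pt "0 0 0 0.04 0 0.007 40" --pt "0 0 0 0.04 0 0.007 40" --pt "0 0 0 0 0 0 40" --pt "0 0 0 0 0 0 40" --pt "0 0 0 0 0 0 40" --pt "0 0 0 0 0 0 40" --pt "0 0 0 0 0 0 40" --pt "0 0 0 0 0 0 40" --pt "0 0 0 0 0 0 40"

```text
t: 6.35
tool_pos: [0.4887, -0.0809, 0.0138]
orientation: [-2.237, -2.027, -0.195]
force: [-0.6, -0.1, -0.2]
opening: 0.04
gripper_force: 0.0
```

```bash
python3 -c "
from h import *
tip()
c=cam('scene')
cv2.imwrite('pics/c.png',cv2.resize(c['frame'][150:270,170:320,::-1],(750,600),interpolation=cv2.INTER_CUBIC))"
```

```text
t 6.35 front corner plate x -110.4 y 11.6 z 4.3 mm; rear z 1.7; xang 84.37 tilt 9.96; F plate -0.2 0.6 -0.2 op 40.0
```

View pics/c.png

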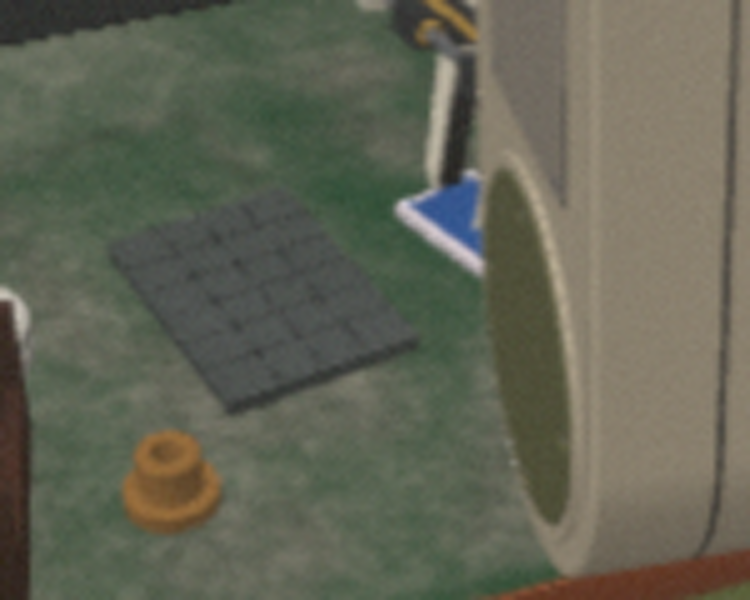

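```bash
python3 -c "
from h import *
c=cam('scene')
def pf(w): return [(round(float((p-O)@ex)*1e3,1),round(float((p-O)@ey)*1e3,1)) for p in w]
px=lambda a:[(170+u/5,150+v/5) for u,v in a]
print('cover',pf(onplane(c,px([(398,208),(482,275),(470,174)]),.013)))
print('plate',pf(onplane(c,px([(112,245),(232,408),(417,340),(280,190)]),.010)))
s,p,R=pose()
for dy in(-.0375,-.02,.02,.0375):
  t=p+R[:,2]*.011+R[:,0]*.0075+R[:,1]*dy
  q=cv2.projectPoints(t.reshape(1,3),c['rvec'],c['t'],c['K'],c['D'])[0].ravel(); print(dy,((q-[170,150])*5).round())
"
```

```text
cover [(-96.0, -21.1), (-104.7, 56.7), (-147.6, -29.7)]
plate [(54.7, -74.3), (57.1, 85.2), (-49.3, 84.5), (-48.9, -74.8)]
-0.0375 [484. 277.]
-0.02 [468. 261.]
0.02 [432. 224.]
0.0375 [417. 209.]
```

```bash
python3 -c "
from h import *
c=cam('scene');W=world(c)
for v in range(158,196,3):
  print(v,[tuple(int(round(x)) for x in ((W[v,u]-O)@ex*1e3,(W[v,u]-O)@ey*1e3,W[v,u,2]*1e3)) for u in range(252,266,2)])
tip()
cv2.imwrite('pics/d.png',cv2.resize(c['frame'][140:215,230:290,::-1],(480,600),interpolation=cv2.INTER_CUBIC))"
```

```text
158 [(-101, -11, 126), (-105, -7, 127), (-106, 2, 131), (-108, 9, 134), (-125, -10, 119), (-130, -9, 118), (-137, -11, 115)]
161 [(-191, -180, 0), (-195, -173, 3), (-204, -176, -2), (-124, -21, 104), (-108, 19, 130), (-105, 35, 140), (-111, 35, 137)]
164 [(-182, -163, 1), (-187, -160, 1), (-192, -156, 2), (-123, -19, 96), (-125, -11, 100), (-102, 39, 133), (-105, 46, 136)]
167 [(-173, -147, 2), (-177, -141, 4), (-186, -145, -1), (-122, -17, 88), (-126, -13, 89), (-101, 41, 126), (-102, 49, 130)]
170 [(-165, -133, 1), (-172, -132, -1), (-119, -23, 76), (-121, -15, 79), (-125, -11, 81), (-130, -9, 80), (-102, 50, 121)]
173 [(-158, -120, 0), (-161, -113, 2), (-116, -18, 70), (-119, -12, 73), (-125, -12, 70), (-130, -10, 69), (-191, -104, -3)]
176 [(-150, -105, 0), (-155, -101, 0), (-117, -20, 59), (-118, -11, 63), (-123, -9, 63), (-130, -10, 60), (-179, -83, 3)]
179 [(-142, -91, 0), (-146, -85, 2), (-115, -17, 51), (-118, -12, 53), (-123, -8, 53), (-131, -11, 49), (-173, -74, -1)]
182 [(-135, -78, -1), (-141, -76, -2), (-113, -14, 43), (-118, -12, 43), (-124, -12, 41), (-130, -11, 39), (-166, -61, -2)]
185 [(-127, -63, 0), (-131, -59, 1), (-112, -13, 35), (-117, -9, 35), (-125, -12, 30), (-141, -29, 15), (-148, -31, 11)]
188 [(-119, -49, 0), (-115, -30, 13), (-120, -27, 13), (-126, -27, 11), (-132, -25, 11), (-135, -19, 12), (-140, -17, 12)]
191 [(-103, -20, 13), (-108, -18, 12), (-114, -16, 11), (-118, -12, 13), (-121, -7, 15), (-128, -7, 12), (-133, -4, 12)]
194 [(-99, -13, 8), (-101, -4, 13), (-106, -2, 13), (-110, 2, 14), (-113, 8, 17), (-121, 4, 11), (-111, 34, 33)]
t 6.50 front corner plate x -110.4 y 11.6 z 4.3 mm; rear z 1.7; xang 84.37 tilt 9.96; F plate -0.3 0.9 -0.2 op 39.9
```

View pics/d.png

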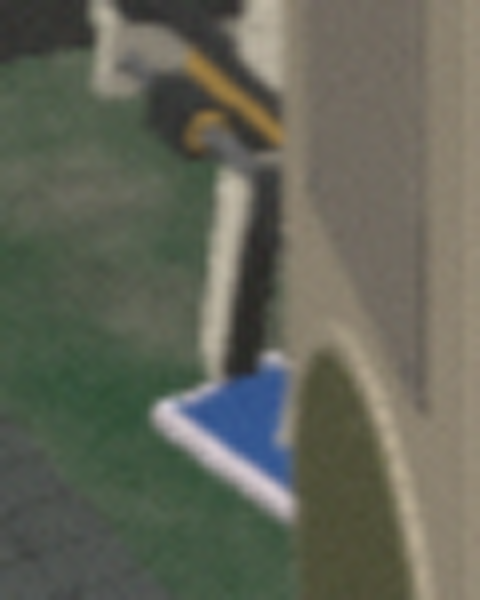

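Depth shows the fingers at about z 30 mm over the cover, while the state says 4 mm. So the true tip is about 25 mm higher than reported, and the fingers passed over the cover without touching it: the force stayed about 0 and the cover has not moved. I'll back off behind it and measure the offset there.

>>> move_arm --pt "0 0 0 0 0 -0.4 40" --pt "0 0 0 -0.5 0 -0.09 40" --pt "0 0 0 -0.5 0 -0.09 40" --pt "0 0 0 -0.5 0 -0.09 40" --pt "0 0 0 -0.5 0 -0.09 40" --pt "0 0 0 -0.5 0 -0.09 40" --pt "0 0 0 -0.5 0 -0.09 40" --pt "0 0 0 0 0 0 40" --pt "0 0 0 0 0 0 40" --pt "0 0 0 0 0 0 40"

```text
t: 7.5
tool_pos: [0.481, -0.158, 0.0239]
orientation: [-2.236, -2.027, -0.195]
force: [-1.1, -0.6, -1.7]
opening: 0.04
gripper_force: 0.0
```

```bash
python3 -c "
from h import *
tip()
for n in('scene','top'):
  c=cam(n);W=world(c); D=W-O; X=D@ex*1e3;Y=D@ey*1e3;Z=W[...,2]*1e3
  m=(X>-215)&(X<-165)&(Y>-40)&(Y<70)&(Z>8)&(Z<140)
  print(n,m.sum())
  for lo in range(10,140,10):
    k=m&(Z>lo)&(Z<=lo+10)
    if k.sum(): print(lo,k.sum(),np.percentile(X[k],[5,50,95]).round(),np.percentile(Y[k],[5,95]).round())
"
```

```text
t 7.50 front corner plate x -187.9 y 12.0 z 14.4 mm; rear z 11.8; xang 84.38 tilt 9.98; F plate -0.7 1.0 -1.7 op 40.0
scene 0
top 13
50 1 [-197. -197. -197.] [-7. -7.]
70 2 [-196. -196. -196.] [-11.  -9.]
130 10 [-185. -179. -178.] [-32.   9.]
```

>>> move_arm --pt "0 0 0 0.035 0 0.2 40" --pt "0 0 0 0.035 0 0.2 40" --pt "0 0 0 0.035 0 0.2 40" --pt "0 0 0 0 0 0 40" --pt "0 0 0 0 0 0 40" --pt "0 0 0 0 0 0 40" --pt "0 0 0 0 0 0 40" --pt "0 0 0 0 0 0 40" --pt "0 0 0 0 0 0 40" --pt "0 0 0 0 0 0 40"

```text
t: 8.6
tool_pos: [0.4816, -0.1533, 0.0098]
orientation: [-2.237, -2.027, -0.195]
force: [0.5, 1.3, -0.3]
opening: 0.0398
gripper_force: 0.0
```

```bash
python3 -c "
from h import *
tip()"
```

```text
t 8.60 front corner plate x -183.2 y 11.8 z 0.2 mm; rear z -2.3; xang 84.37 tilt 9.96; F plate 1.4 -0.4 -0.3 op 39.8
```

>>> move_arm --pt "0 0 0 0.02 0 0.12 40" --pt "0 0 0 0.02 0 0.12 40" --pt "0 0 0 0.02 0 0.12 40" --pt "0 0 0 0.02 0 0.12 40" --pt "0 0 0 0.02 0 0.12 40" --pt "0 0 0 0.01 0 0.06 40" --pt "0 0 0 0 0 0 40" --pt "0 0 0 0 0 0 40" --pt "0 0 0 0 0 0 40" --pt "0 0 0 0 0 0 40"

```text
t: 9.6
tool_pos: [0.4823, -0.1478, -0.0059]
orientation: [-2.237, -2.027, -0.195]
force: [0.0, 0.4, -0.3]
opening: 0.04
gripper_force: 0.0
```

```bash
python3 -c "
from h import *
tip()"
```

```text
t 9.60 front corner plate x -177.7 y 11.7 z -15.4 mm; rear z -18.0; xang 84.38 tilt 9.95; F plate 0.4 0.0 -0.3 op 40.0
```

>>> move_arm --pt "0 0 0 -0.007 0 0.04 40" --pt "0 0 0 -0.007 0 0.04 40" --pt "0 0 0 -0.007 0 0.04 40" --pt "0 0 0 -0.007 0 0.04 40" --pt "0 0 0 0 0 0 40" --pt "0 0 0 0 0 0 40" --pt "0 0 0 0 0 0 40" --pt "0 0 0 0 0 0 40" --pt "0 0 0 0 0 0 40" --pt "0 0 0 0 0 0 40"

```text
t: 10.6
tool_pos: [0.4821, -0.1477, -0.0101]
orientation: [-2.237, -2.027, -0.195]
force: [0.3, 0.0, -0.5]
opening: 0.0399
gripper_force: 0.0
```

```bash
python3 -c "
from h import *
tip()
c=cam('scene');W=world(c); D=W-O; X=D@ex*1e3;Y=D@ey*1e3;Z=W[...,2]*1e3
m=(X>-205)&(X<-160)&(Y>-50)&(Y<80)&(Z>16)&(Z<120)
print(m.sum(), np.c_[X[m],Y[m],Z[m]][:8].round())"
```

```text
t 10.60 front corner plate x -177.6 y 11.8 z -19.6 mm; rear z -22.2; xang 84.37 tilt 9.96; F plate 0.1 -0.3 -0.5 op 39.9
0 []
```

>>> move_arm --pt "0 0 0 -0.007 0 0.04 40" --pt "0 0 0 -0.007 0 0.04 40" --pt "0 0 0 0 0 0 40" --pt "0 0 0 0 0 0 40" --pt "0 0 0 0 0 0 40" --pt "0 0 0 0 0 0 40" --pt "0 0 0 0 0 0 40" --pt "0 0 0 0 0 0 40" --pt "0 0 0 0 0 0 40" --pt "0 0 0 0 0 0 40"

```text
t: 11.65
tool_pos: [0.4822, -0.1477, -0.0121]
orientation: [-2.237, -2.027, -0.195]
force: [0.5, 0.4, 3.2]
opening: 0.0401
gripper_force: 1.4
```

Bench contact is at 3 N, with the rear corner reported at -24 mm, so the z offset is 24 mm. I raise 1 mm and push.

>>> move_arm --pt "0 0 0 0.007 0 -0.04 40" --pt "0 0 0 0.27 0 0.047 40" --pt "0 0 0 0.27 0 0.047 40" --pt "0 0 0 0.27 0 0.047 40" --pt "0 0 0 0.27 0 0.047 40" --pt "0 0 0 0.27 0 0.047 40" --pt "0 0 0 0.27 0 0.047 40" --pt "0 0 0 0.27 0 0.047 40" --pt "0 0 0 0.27 0 0.047 40" --pt "0 0 0 0.27 0 0.047 40"

```text
t: 12.65
tool_pos: [0.4882, -0.0857, -0.0111]
orientation: [-2.237, -2.027, -0.195]
force: [-0.5, -0.9, -0.7]
opening: 0.04
gripper_force: 0.3
```

```bash
sed -i 's/s=read_state(); R=/s=read_state(); s["tool_pos"]=np.array(s["tool_pos"])+[0,0,.024]; R=/' h.py; cat >> h.py <<'E'
def blue():
    c=cam('scene');W=world(c);D=W-O;X=D@ex*1e3;Y=D@ey*1e3;Z=W[...,2]*1e3
    hsv=cv2.cvtColor(c['frame'],cv2.COLOR_RGB2HSV).astype(int)
    b=(hsv[...,0]>100)&(hsv[...,0]<125)&(hsv[...,1]>110)&(X>-220)&(X<80)&(abs(Y)<110)&(Z<90)
    if b.sum()<8: print('blue',b.sum()); return
    P=np.c_[X[b],Y[b],Z[b]]; u,s,v=np.linalg.svd(P-np.median(P,0)); n=v[2]*np.sign(v[2,0] if abs(v[2,2])<.3 else v[2,2])
    print('blue',b.sum(),'range',np.percentile(P,[3,97],axis=0).round(1).tolist(),'normal',n.round(2))
E
python3 -c "
from h import *
tip();blue()"
```

```text
t 12.65 front corner plate x -115.3 y 11.6 z 3.4 mm; rear z 0.8; xang 84.38 tilt 9.96; F plate -0.9 0.4 -0.7 op 40.0
blue 232 range [[-107.8, -25.6, 10.1], [-70.3, 42.6, 15.4]] normal [0. 0. 1.]
```

>>> move_arm --pt "0 0 0 0.04 0 0.007 40" --pt "0 0 0 0.04 0 0.007 40" --pt "0 0 0 0.04 0 0.007 40" --pt "0 0 0 0.04 0 0.007 40" --pt "0 0 0 0.04 0 0.007 40" --pt "0 0 0 0.04 0 0.007 40" --pt "0 0 0 0 0 0 40" --pt "0 0 0 0 0 0 40" --pt "0 0 0 0 0 0 40" --pt "0 0 0 0 0 0 40"

```text
t: 13.7
tool_pos: [0.4887, -0.0803, -0.011]
orientation: [-2.237, -2.027, -0.195]
force: [0.9, -0.0, 0.8]
opening: 0.0396
gripper_force: 0.2
```

```bash
python3 -c "
from h import *
tip();blue()"
```

```text
t 13.70 front corner plate x -109.8 y 11.6 z 3.4 mm; rear z 0.8; xang 84.37 tilt 9.96; F plate 0.0 -0.9 0.8 op 39.6
blue 236 range [[-103.0, -25.8, 10.1], [-65.0, 43.3, 15.5]] normal [-0.02 -0.01  1.  ]
```

>>> move_arm --pt "0 0 0 0.04 0 0.007 40" --pt "0 0 0 0.04 0 0.007 40" --pt "0 0 0 0.04 0 0.007 40" --pt "0 0 0 0 0 0 40" --pt "0 0 0 0 0 0 40" --pt "0 0 0 0 0 0 40" --pt "0 0 0 0 0 0 40" --pt "0 0 0 0 0 0 40" --pt "0 0 0 0 0 0 40" --pt "0 0 0 0 0 0 40"

```text
t: 14.75
tool_pos: [0.4891, -0.0773, -0.011]
orientation: [-2.237, -2.027, -0.195]
force: [0.9, -0.2, 0.1]
opening: 0.04
gripper_force: 0.5
```

```bash
python3 -c "
from h import *
tip();blue()"
```

```text
t 14.75 front corner plate x -106.8 y 11.5 z 3.4 mm; rear z 0.9; xang 84.37 tilt 9.96; F plate -0.1 -0.9 0.1 op 40.0
blue 238 range [[-100.2, -26.1, 10.1], [-62.1, 41.9, 15.2]] normal [ 0. -0.  1.]
```

>>> move_arm --pt "0 0 0 0.04 0 0.007 40" --pt "0 0 0 0.04 0 0.007 40" --pt "0 0 0 0.04 0 0.007 40" --pt "0 0 0 0 0 0 40" --pt "0 0 0 0 0 0 40" --pt "0 0 0 0 0 0 40" --pt "0 0 0 0 0 0 40" --pt "0 0 0 0 0 0 40" --pt "0 0 0 0 0 0 40" --pt "0 0 0 0 0 0 40"

```text
t: 15.8
tool_pos: [0.4893, -0.0768, -0.011]
orientation: [-2.239, -2.029, -0.191]
force: [-3.4, -14.4, -0.3]
opening: 0.04
gripper_force: 6.7
```

```bash
python3 -c "
from h import *
tip();blue()"
```

```text
t 15.80 front corner plate x -106.4 y 11.4 z 3.5 mm; rear z 0.9; xang 84.37 tilt 9.72; F plate -14.7 2.0 -0.3 op 40.0
blue 235 range [[-100.3, -25.2, 10.2], [-62.6, 43.2, 15.6]] normal [-0.   -0.01  1.  ]
```

Firm contact at 15 N with the cover flat against the plate edge, so step 1 is met. Now the friction lift along the arc, with a slight extra tilt.

>>> move_arm --pt "0 0.08 0 0.01 0 -0.04 40" --pt "0 0.08 0 0.01 0 -0.04 40" --pt "0 0.08 0 0.01 0 -0.04 40" --pt "0 0.08 0 0.01 0 -0.04 40" --pt "0 0.08 0 0.01 0 -0.04 40" --pt "0 0.08 0 0.01 0 -0.04 40" --pt "0 0.08 0 0.01 0 -0.04 40" --pt "0 0.08 0 0.01 0 -0.04 40" --pt "0 0.08 0 0.01 0 -0.04 40" --pt "0 0.08 0 0.01 0 -0.04 40"

```text
t: 16.85
tool_pos: [0.4894, -0.0752, -0.0007]
orientation: [-2.191, -1.986, -0.282]
force: [-1.1, -6.7, 0.3]
opening: 0.0402
gripper_force: 3.2
```

```bash
python3 -c "
from h import *
tip();blue()"
```

```text
t 16.85 front corner plate x -103.9 y 11.4 z 14.6 mm; rear z 10.8; xang 84.37 tilt 14.66; F plate -6.8 0.5 0.3 op 40.2
blue 271 range [[-99.0, -27.2, 13.7], [-60.5, 43.8, 23.2]] normal [0.19 0.   0.98]
```

The blue normal is tilted 11°, which matches the finger rise, so there is no slip. Continuing.

>>> move_arm --pt "0 0.2 0 0.055 0 -0.063 40" --pt "0 0.2 0 0.05 0 -0.063 40" --pt "0 0.2 0 0.05 0 -0.063 40" --pt "0 0.2 0 0.05 0 -0.063 40" --pt "0 0.2 0 0.05 0 -0.063 40" --pt "0 0.2 0 0.066 0 -0.055 40" --pt "0 0.2 0 0.066 0 -0.055 40" --pt "0 0.2 0 0.066 0 -0.055 40" --pt "0 0.2 0 0.066 0 -0.055 40" --pt "0 0.2 0 0.066 0 -0.055 40"

```text
t: 17.9
tool_pos: [0.4904, -0.0652, 0.0184]
orientation: [-2.064, -1.871, -0.493]
force: [0.3, -0.8, 0.5]
opening: 0.04
gripper_force: 0.7
```

```bash
python3 -c "
from h import *
tip();blue()"
```

```text
t 17.90 front corner plate x -92.2 y 11.4 z 36.0 mm; rear z 29.2; xang 84.38 tilt 26.85; F plate -0.8 -0.4 0.5 op 40.0
blue 281 range [[-90.2, -25.8, 17.0], [-57.7, 43.3, 38.8]] normal [ 0.55 -0.01  0.83]
```

>>> move_arm --pt "0 0.1 0 0.12 0 -0.04 40" --pt "0 0.1 0 0.12 0 -0.038 40" --pt "0 0.1 0 0.12 0 -0.035 40" --pt "0 0.1 0 0.12 0 -0.03 40" --pt "0 0.1 0 0.12 0 -0.025 40" --pt "0 0.1 0 0.12 0 -0.015 40" --pt "0 0.1 0 0.12 0 -0.008 40" --pt "0 0.1 0 0.12 0 0 40" --pt "0 0.1 0 0.12 0 0.005 40" --pt "0 0.1 0 0.12 0 0.01 40"

```text
t: 18.95
tool_pos: [0.4928, -0.0418, 0.0375]
orientation: [-1.998, -1.812, -0.588]
force: [-4.1, -5.3, 8.3]
opening: 0.04
gripper_force: 5.0
```

```bash
python3 -c "
from h import *
tip();blue()"
```

```text
t 18.95 front corner plate x -68.1 y 11.1 z 56.4 mm; rear z 48.2; xang 84.40 tilt 32.77; F plate -5.7 3.6 8.3 op 40.0
blue 238 range [[-70.6, -25.7, 19.2], [-53.4, 43.4, 54.5]] normal [ 0.91 -0.01  0.42]
```

The cover is at 65°. Next I push it over the top.

>>> move_arm --pt "0 0 0 0.116 0 0.02 40" --pt "0 0 0 0.116 0 0.024 40" --pt "0 0 0 0.116 0 0.027 40" --pt "0 0 0 0.116 0 0.03 40" --pt "0 0 0 0.116 0 0.035 40" --pt "0 0 0 0.12 0 0.065 40" --pt "0 0 0 0.12 0 0.07 40" --pt "0 0 0 0.12 0 0.07 40" --pt "0 0 0 0.12 0 0.075 40" --pt "0 0 0 0.12 0 0.075 40"

```text
t: 20.0
tool_pos: [0.497, -0.0092, 0.0461]
orientation: [-1.996, -1.812, -0.593]
force: [-3.3, 0.5, 17.0]
opening: 0.04
gripper_force: 6.8
```

```bash
python3 -c "
from h import *
tip();blue()
c=cam('scene')
cv2.imwrite('pics/e.png',cv2.resize(c['frame'][150:270,170:320,::-1],(750,600),interpolation=cv2.INTER_CUBIC))"
```

```text
t 20.00 front corner plate x -35.3 y 10.1 z 65.0 mm; rear z 56.8; xang 84.53 tilt 32.96; F plate 0.2 3.3 17.0 op 40.0
blue 40 range [[-44.2, -14.4, 27.0], [-37.4, 38.7, 49.9]] normal [ 0.96 -0.01 -0.27]
```

View pics/e.png

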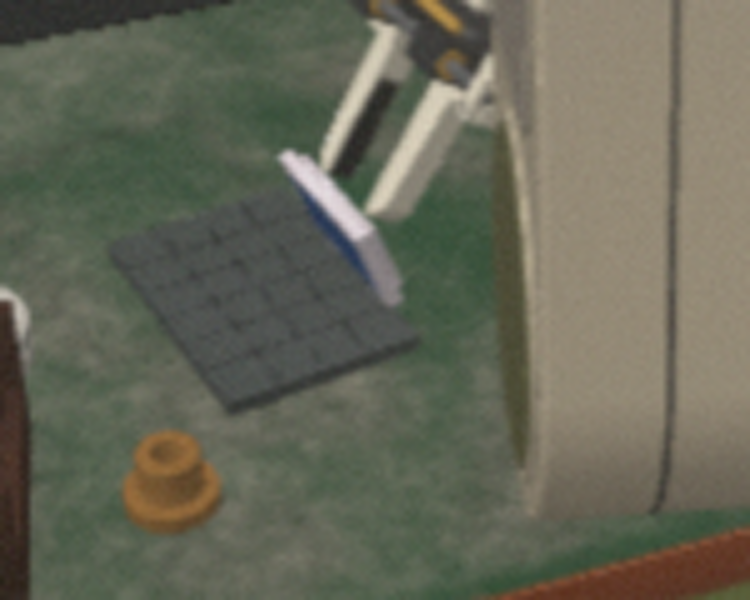

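The cover is 106° over, with its white rim at (290,155)-(400,300) and the fingers behind the upper rim. The sloping tip face bears on the rim, so I continue forward.

>>> move_arm --pt "0 0 0 0.05 0 0.025 40" --pt "0 0 0 0.05 0 0.03 40" --pt "0 0 0 0.05 0 0.03 40" --pt "0 0 0 0.05 0 0.03 40" --pt "0 0 0 0.05 0 0.03 40" --pt "0 0 0 0.05 0 0.03 40" --pt "0 0 0 0.05 0 0.03 40" --pt "0 0 0 0.05 0 0.03 40" --pt "0 0 0 0 0 0 40" --pt "0 0 0 0 0 0 40"

```text
t: 21.1
tool_pos: [0.4968, 0.0015, 0.043]
orientation: [-1.998, -1.812, -0.587]
force: [0.2, -0.5, 0.0]
opening: 0.04
gripper_force: 0.0
```

```bash
cat >> h.py <<'E'
def white(n='scene'):
    c=cam(n);W=world(c);D=W-O;X=D@ex*1e3;Y=D@ey*1e3;Z=W[...,2]*1e3
    g=cv2.cvtColor(c['frame'],cv2.COLOR_RGB2HSV).astype(int)
    b=(g[...,1]<70)&(g[...,2]>130)&(X>-90)&(X<60)&(abs(Y)<85)&(Z<32)&(Z>6)
    m=cv2.morphologyEx(b.astype(np.uint8),cv2.MORPH_OPEN,np.ones((3,3)))>0
    if m.sum()<20: print('white',m.sum());return
    P=np.c_[X[m],Y[m],Z[m]]; print('white',n,m.sum(),np.percentile(P,[2,50,98],axis=0).round(1).tolist(),cv2.minAreaRect(P[:,:2].astype(np.float32)))
    return c
E
python3 -c "
from h import *
tip();blue();white()"
```

```text
t 21.10 front corner plate x -24.6 y 11.2 z 61.8 mm; rear z 53.7; xang 84.38 tilt 32.76; F plate -0.4 -0.2 0.0 op 40.0
blue 0
white scene 426 [[-45.0, -30.6, 10.7], [-12.8, 20.6, 21.8], [10.6, 52.3, 25.3]] ((-20.64697265625, 9.107376098632812), (64.01605224609375, 88.22915649414062), 0.9850947260856628)
```

The cover has flipped and lies on the plate with its centre near x -18, y +9. I go back behind it for the final push.

```bash
python3 -c "
from h import *
need(-75,10,58,10)"
```

```text
turn [ 0.01 -3.79 -0.04] shift(cur axes) [-1.58  0.06 -1.04] shift(target axes) [-1.86  0.05 -0.35]
```

>>> move_arm --pt "0 0 0 -0.4 0 -0.26 40" --pt "0 0 0 -0.4 0 -0.26 40" --pt "0 0 0 -0.4 0.05 -0.26 40" --pt "0 0 0 -0.38 0 -0.26 40" --pt "0 -0.95 0 0 0 0 40" --pt "0 -0.95 0 0 0 0 40" --pt "0 -0.95 0 0 0 0 40" --pt "0 -0.95 0 0 0 0 40" --pt "0 0 0 0 0 0 40" --pt "0 0 0 0 0 0 40"

```text
t: 22.2
tool_pos: [0.4935, -0.0454, 0.0437]
orientation: [-2.234, -2.028, -0.197]
force: [-0.5, 0.1, 0.2]
opening: 0.04
gripper_force: 0.0
```

```bash
python3 -c "
from h import *
tip();need(-75,10,16,10);white()"
```

```text
t 22.20 front corner plate x -74.7 y 10.1 z 58.2 mm; rear z 55.5; xang 84.47 tilt 10.05; F plate 0.1 0.5 0.2 op 40.0
turn [ 0.01 -0.01 -0.02] shift(cur axes) [-0.31  0.    1.66] shift(target axes) [-0.31  0.    1.66]
white scene 431 [[-46.6, -30.5, 11.0], [-13.2, 19.9, 21.7], [10.4, 51.5, 25.5]] ((-19.89144515991211, 10.104923248291016), (86.71150970458984, 63.82674026489258), 89.37468719482422)
```

>>> move_arm --pt "0 0 0 -0.06 0 0.33 40" --pt "0 0 0 -0.06 0 0.33 40" --pt "0 0 0 -0.06 0 0.33 40" --pt "0 0 0 -0.06 0 0.33 40" --pt "0 0 0 -0.06 0 0.34 40" --pt "0 0 0 0 0 0 40" --pt "0 0 0 0.16 0 0.028 40" --pt "0 0 0 0.16 0 0.028 40" --pt "0 0 0 0.16 0 0.028 40" --pt "0 0 0 0.16 0 0.028 40"

```text
t: 23.25
tool_pos: [0.4954, -0.0293, 0.0017]
orientation: [-2.237, -2.028, -0.196]
force: [0.9, 0.5, 0.2]
opening: 0.0399
gripper_force: 0.0
```

```bash
python3 -c "
from h import *
tip();need(-24,10,16,10);white()"
```

```text
t 23.25 front corner plate x -58.4 y 9.8 z 16.2 mm; rear z 13.6; xang 84.40 tilt 9.95; F plate 0.6 -0.8 0.2 op 39.9
turn [ 0.01  0.01 -0.03] shift(cur axes) [ 1.35 -0.01  0.25] shift(target axes) [ 1.35 -0.01  0.25]
white scene 426 [[-45.3, -30.2, 10.8], [-13.0, 19.8, 21.5], [10.5, 52.1, 25.2]] ((-19.72991371154785, 9.721672058105469), (64.19717407226562, 87.36151123046875), 0.43089190125465393)
```

>>> move_arm --pt "0 0 0 0.16 0 0.028 40" --pt "0 0 0 0.16 0 0.028 40" --pt "0 0 0 0.16 0 0.028 40" --pt "0 0 0 0.16 0 0.028 40" --pt "0 0 0 0.16 0 0.028 40" --pt "0 0 0 0.16 0 0.028 40" --pt "0 0 0 0.16 0 0.028 40" --pt "0 0 0 0.12 0 0.028 40" --pt "0 0 0 0.08 0 0.015 40" --pt "0 0 0 0 0 0 40"

```text
t: 24.3
tool_pos: [0.4983, 0.004, 0.0011]
orientation: [-2.236, -2.027, -0.195]
force: [0.1, -0.4, -0.4]
opening: 0.0398
gripper_force: 0.0
```

```bash
python3 -c "
from h import *
tip();white()"
```

```text
t 24.30 front corner plate x -25.0 y 10.0 z 15.6 mm; rear z 13.0; xang 84.39 tilt 9.97; F plate -0.4 -0.2 -0.4 op 39.8
white scene 437 [[-29.2, -32.7, 9.4], [5.5, 18.3, 21.3], [28.1, 51.8, 25.3]] ((-1.2541885375976562, 7.883392333984375), (92.75371551513672, 61.7320671081543), 89.55416870117188)
```

Now I back away and lift clear.

>>> move_arm --pt "0 0 0 -0.2 0 -0.035 40" --pt "0 0 0 -0.4 0 -0.07 40" --pt "0 0 0 -0.4 0 -0.07 40" --pt "0 0 0 -0.6 0 -0.3 40" --pt "0 0 0 -0.6 0 -0.8 40" --pt "0 0 0 -0.6 0 -0.8 40" --pt "0 0 0 -0.6 0 -0.8 40" --pt "0 0 0 -0.6 0 -0.8 40" --pt "0 0 0 -0.6 0 -0.8 40" --pt "0 0 0 0 0 0 40"

```text
t: 25.35
tool_pos: [0.4867, -0.1319, 0.0941]
orientation: [-2.243, -2.028, -0.197]
force: [0.5, -0.1, 0.4]
opening: 0.0402
gripper_force: 0.0
```

```bash
python3 -c "
from h import *
tip();white();c=white('top')
cv2.imwrite('pics/f.png',cv2.resize(c['frame'][150:280,160:360,::-1],(800,520),interpolation=cv2.INTER_CUBIC))"
```

```text
t 25.35 front corner plate x -161.4 y 8.6 z 108.6 mm; rear z 106.0; xang 84.26 tilt 9.82; F plate -0.1 -0.5 0.4 op 40.2
white scene 438 [[-30.3, -32.2, 9.3], [6.3, 18.5, 21.3], [28.1, 52.2, 25.3]] ((-1.592367172241211, 8.981048583984375), (91.94308471679688, 61.38768005371094), 89.3123550415039)
white top 703 [[-28.8, -40.2, 7.7], [0.4, 7.4, 21.2], [33.0, 53.9, 26.3]] ((2.1153640747070312, 6.759426116943359), (98.30105590820312, 64.99553680419922), 89.97557067871094)
```

View pics/f.png

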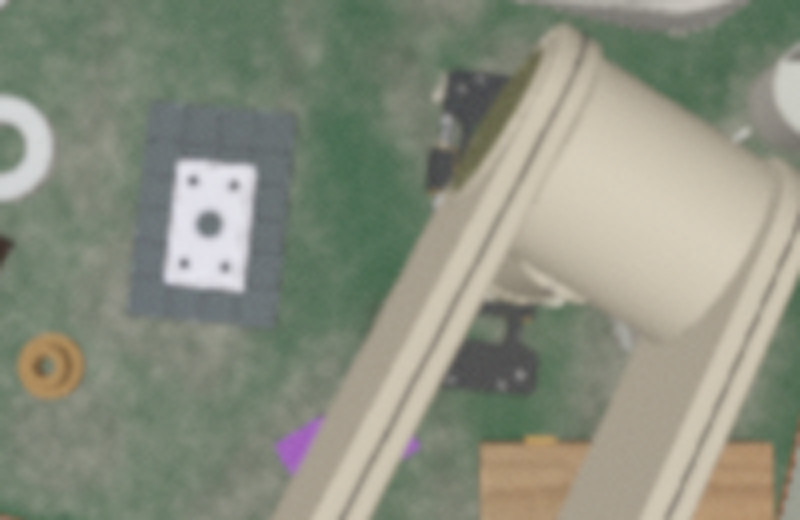

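The cover lies register-up at (210,225), wholly on the plate and square to it, and the robot is clear.

```bash
python3 -c "
from plant import close_job
print(close_job())"
```

```text
the job is handed in; nothing more can be done
None
```

The cover is turned over and lies blue face down on the lapping plate, near its centre and square to it, with the robot clear; the job was handed in at about 25 s, but the hand-in returned no verdict.

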